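# Hold a paint flask down in a sprung mixer cradle

### The arm

A 7-joint arm with a two-finger parallel gripper is mounted at the origin on the work surface. World frame = base frame: x ahead of the robot, y to its left, z up, the work surface at z = 0. Lengths are in m, angles in rad, forces in N, time in s.
With the tool pointing down it reaches from about 0.4 to 0.85 m from the base axis. Payload 10.4 kg.
Tool frame: the origin (TCP) lies between the finger pads; the fingertips stand 22 mm ahead of it and the grasp point (between the pads) lies 3 mm ahead of it; z points along the fingers, y is the line along which they close (so a half turn about z gives the same grasp; the last joint's range is limited). The gripper opens to 85 mm and grips with 20 to 120 N. Pads are 22 mm wide; open, the fingers measure 114 mm over their backs; the gripper's body (76 mm by 85 mm) begins 54 mm behind the grasp point. The pads swing forward as they close: fully open they stand 13 mm farther back than shut.
Start: joints at [1.255, 0.332, -0.065, 1.46, 0.022, 1.35, -0.088], TCP at [0.18, -0.598, 0.253] pointing down, gripper open.
Joint ranges: [-2.6, 2.6], [-0.5, 2.12], [-1.47, 1.34], [0.16, 2.42], [-1.27, 4.41], [0.06, 2.06], [-2.6, 2.6]. Speed limits (rad/s): [2.22, 2.22, 2.79, 2.79, 3.14, 3.14, 3.14].

### API

Orientations are given as a unit quaternion [x, y, z, w].
In Python, from workcell import manip, camera, ticket, boxes_of, outline_of gives the robot as it stands.
- The arm moves only by the tool carry_out, never from a script. Its argument "deltas" is a list of rows, each a list of 5 numbers: the shift along the tool's x, y, z as a fraction of full scale, then the turn about the tool's z as a fraction of full scale, then the opening, from -1 (shut) to 1 (fully open), so that 0 is half open. In form: [[tx, ty, tz, spin, gripper], ...]. A call has 1 to 20 rows; each row is the pose to reach, as a shift and turn from the pose commanded when the call began, along the tool's axes at that moment; what a row does not reach only later rows make up. Full scale, the value 1, is 150 mm for a shift and 30 degrees for a turn. A row lasts 1/8 s, in which the tool goes at most 62.5 mm and 10.7 degrees, less where a joint would pass 70% of its speed; a pose out of reach is approached as far as the arm can. A call with a number of a shift or a turn outside -1 to 1 is refused whole. A call with a gripper value outside its range is refused whole. The fingers move at their own pace and stop on an object; "force" is the grip in N (left out, the last holds). Time passes only in rows, so rows that repeat a pose let the fingers close. It gives the time, the measured TCP pose, the force, the opening and the grip force at its end, in the units of the state.
- manip.get_obs(): the state, without advancing time (a new reading comes with each control period).
- camera(name): name is "scene" or "top" or "wrist"; returns a dict with "img" (400x640x3 uint8, red, green, blue), "depth" (400x640 float32, m along the optical axis (not along the pixel's ray), 0 where there is no reading), "vertical_fov" (degrees; the focal length in pixels is half the picture's height over the tangent of half this angle, whatever the lens; pixels are square), "cx", "cy" (the principal point, pixels), "R" (3x3) and "t" (3): a world point X has camera coordinates R X + t. Camera axes: x right, y down, z forward; pixel columns grow to the right and rows downward; lengths in m; the calibration is good to about 2 mm. A picture is of the moment at which its call begins.
- ticket.hand_in(): hands the job in; it is judged then, once.
Trained networks look in a picture, given as the dict that the camera call returned (one of the last four; its "shot" number tells which), for a name from the list of things; names that differ only in an ending like _2 or _b are one class to them, and where a whole thing is asked for, a point or a joint stands for the part that bears it (a point fixed in the world has none). Each returns a list of dicts, best first, with "conf" (0 to 1); they miss things now and then, are a little off and sometimes report something else, mostly with a low value. They report only what shows in the picture. A call takes as long as a camera call. They do not tell look-alikes from the thing itself.
- boxes_of(query, picture): "position" ([x, y, z] in m, in world coordinates, good to about 4 mm: the middle of the surface that is visible of it).
- outline_of(query, picture): "region" (400x640 bool, what is visible of it).
The state is a dict: "clock": time; "joint_pos": joint angles; "joint_velocities": joint speeds; "tau": joint torques, N m; "position": TCP position; "ee_rot": TCP orientation; "ft_force": force on the tool from outside, world axes, zero at the start; "torque": the same for the moment, N m; "grip_width": opening from 0.0 (shut) to 1.0 (fully open); "grasp_force": force on a finger pad.
Only numpy, scipy, OpenCV 4.12 (cv2) and the standard library are available. Lean on these libraries where they do the work, as an engineer would, in place of code of your own. Each camera call takes 0.05 s, during which the arm holds its last target. There are 200 camera calls.

### The job

First switch the paint mixer on by pushing its red-knobbed toggle fully over, away from the robot. Then lift the teal flask off its board, set it upright and centred in the mixer's orange sprung ring and press it down well past half of the spring's travel, and finish while still holding it pressed down like that: do not let go. Leave the red and yellow flasks and everything else on the table where they are.

Things in the scene. Friction and masses are not known exactly. Their poses are not given: they have to be found in the camera images.
- mixer: Vortex paint mixer, a grey box 150 mm (x) by 220 mm (y) by 70 mm high, fixed to the table. Origin under its centre on the table; its +x points away from the side that faces the robot at yaw 0, +y to the left. It carries the sprung orange ring (axis at x 0, y -50 mm) and the toggle (pivot at x 0, y +60 mm, 92 mm above the table).
- cradle (a joint): How far the sprung ring is pressed straight down, in m: 0 = up, 0.020 = on its stop. The spring pushes back with about 2 N at once, 7 N at 10 mm and 12 N at 20 mm; a flask's own weight sinks it only 1 to 2 mm. It springs up when let go.
- cradle_mouth (a point): Centre of the upper rim of the orange ring: a 45 degree funnel 88 mm across outside at the rim, 16 mm high, open at the bottom (hole about 48 mm), on a coil spring; its rim is 126 mm above the table when up. The round belly of a flask sits in it and centres itself. With a flask seated upright, the flask's centre point stands about 22 mm above this point.
- toggle (a joint): Angle of the mixer's toggle, rad: 0 = off, leaning 0.5 rad towards the mixer's -x; 1.0 = on, leaning 0.5 rad towards its +x. Stiff, stays where it is left; about 2 N at the knob moves it.
- toggle_tip (a point): Centre of the red ball (26 mm across) at the end of the toggle, 50 mm from the pivot; about 136 mm above the table when off or on, 142 mm midway. Under it is a black block 70 mm (x) by 50 mm (y), its top 95 mm above the table.
- board: Fixed plywood board 130 mm (x) by 360 mm (y), 8 mm thick, on which the three flasks stand in a row along its y, about 115 mm apart, in any order. Origin under its centre.
- flask_teal_center (a point): Point on the axis of the teal flask, half-way up (50 mm above its foot, 50 mm below the top of its cap). The one to use. Round closed flask of about 0.15 kg, z along its axis: foot 32 mm across, ball-shaped belly 60 mm across centred 17 mm below this point, neck 22 mm across, white cap 32 mm across from 24 to 50 mm above this point (grip the cap from above).
- flask_red_center (a point): Point on the axis of the red flask, half-way up (50 mm above its foot, 50 mm below the top of its cap). To be left alone. Round closed flask of about 0.15 kg, z along its axis: foot 32 mm across, ball-shaped belly 60 mm across centred 17 mm below this point, neck 22 mm across, white cap 32 mm across from 24 to 50 mm above this point (grip the cap from above).
- flask_yellow_center (a point): Point on the axis of the yellow flask, half-way up (50 mm above its foot, 50 mm below the top of its cap). To be left alone. Round closed flask of about 0.15 kg, z along its axis: foot 32 mm across, ball-shaped belly 60 mm across centred 17 mm below this point, neck 22 mm across, white cap 32 mm across from 24 to 50 mm above this point (grip the cap from above).
- flask_teal: The teal flask, origin at the middle of its underside (its size is told under its centre point).
- thinner: Bystander: bottle of thinner with a red cap, 60 mm across, 140 mm tall; origin under its centre.
- tape_roll: Bystander: green roll of tape lying flat, 80 mm across, 25 mm high; origin under its centre.
- sponge_block: Bystander: bright green block 70 x 100 x 35 mm; origin under its centre.
- rinse_cup: Bystander: white cup 72 mm across, 80 mm high; origin under its centre.
- paint_pot: Bystander: small blue paint pot with a black cap, 34 mm across, 45 mm high; origin under its centre.
Not all that is in view belongs to the job. There is more than one size of the part that bears flask_yellow_center; the job needs the middle-sized.

How it is judged:
By the outcome, as a careful person would: the job done as asked, in the order asked, and still so for the second after the job is handed in, while the arm keeps its last pose, push and grip.
It also fails if it takes over 58 s, if anything falls off the work surface, if the arm or the gripper's body presses on something with over 40 N, if the wrist force passes 120 N, or if a joint passes its speed limit or range.

## Working session

There is one attempt and no reset: what is moved stays moved. The work goes in short steps, Python scripts to look and compute and a tool call to move; the robot and the scene stay as the last step left them, time stands still between calls to the robot, and variables do not carry over. Pictures are saved under pics/ and viewed, at most 10 in all, crops included, and the job is handed in when it is done.

Besides the shell and the picture viewer there is one more tool, called after "Call:" in YAML: its name, and indented under it one key for each argument. carry_out: Moves the arm, as the interface text tells. Its arguments: {"type":"object","properties":{"deltas":{"type":"array","items":{"type":"array","items":{"type":"number"}}},"force":{"type":"number"}},"required":["deltas"]}

```bash
mkdir -p pics; cat > h.py <<'E'
import numpy as np, cv2
from workcell import manip, camera, ticket, boxes_of, outline_of
def cloud(p):
    f=200/np.tan(np.radians(p["vertical_fov"]/2)); d=p["depth"]
    v,u=np.mgrid[:400,:640]
    c=np.stack([(u-p["cx"])/f*d,(v-p["cy"])/f*d,d],-1)
    return (c-p["t"])@p["R"]
def proj(p,X):
    f=200/np.tan(np.radians(p["vertical_fov"]/2)); c=p["R"]@np.array(X)+p["t"]
    return (f*c[0]/c[2]+p["cx"],f*c[1]/c[2]+p["cy"])
def save(n,img): cv2.imwrite("pics/"+n,img[...,::-1])
E
python3 - <<'E'
from h import *
o=manip.get_obs(); print({k:np.round(v,3) for k,v in o.items()})
s=camera("scene");t=camera("top")
save("a.png",np.vstack([s["img"],t["img"]])[:, :] if 0 else cv2.resize(np.vstack([s["img"],t["img"]]),(480,600),interpolation=cv2.INTER_AREA))
save("scene.png",s["img"]);save("top.png",t["img"])
for q in ["mixer","cradle_mouth","toggle_tip","board","flask_teal_center","flask_red_center","flask_yellow_center","thinner","tape_roll","sponge_block","rinse_cup","paint_pot"]:
  for n,p in (("s",s),("t",t)):
    print(q,n,[(round(b["conf"],2),np.round(b["position"],3).tolist(),np.round(proj(p,b["position"])).tolist()) for b in boxes_of(q,p)[:4]])
E
```

```text
{'clock': np.float64(0.0), 'joint_pos': array([ 1.255,  0.333, -0.065,  1.461,  0.022,  1.35 , -0.089]), 'joint_velocities': array([ 0.   , -0.003, -0.002, -0.001,  0.002,  0.001,  0.001]), 'tau': array([-0.0000e+00, -6.2544e+01,  4.9000e-02, -3.9161e+01,  1.6000e-02,
        1.0000e-02,  0.0000e+00]), 'position': array([ 0.18 , -0.598,  0.253]), 'ee_rot': array([ 0.989,  0.146, -0.   , -0.001]), 'ft_force': array([-0.058,  0.039, -0.075]), 'torque': array([-0.05 ,  0.023,  0.02 ]), 'grasp_force': np.float64(0.0), 'grip_width': np.float64(1.001)}
mixer s [(0.9, [0.534, -0.288, 0.071], [179.0, 277.0]), (0.37, [0.681, -0.082, 0.024], [294.0, 307.0])]
mixer t [(0.62, [0.497, -0.279, 0.069], [433.0, 206.0])]
cradle_mouth s [(0.61, [0.505, -0.332, 0.118], [150.0, 260.0])]
cradle_mouth t [(0.66, [0.524, -0.341, 0.117], [460.0, 195.0]), (0.62, [0.678, -0.075, 0.027], [359.0, 149.0])]
toggle_tip s [(0.75, [0.476, -0.231, 0.138], [193.0, 230.0])]
toggle_tip t [(0.54, [0.466, -0.227, 0.143], [423.0, 214.0]), (0.42, [0.526, -0.341, 0.118], [460.0, 194.0])]
board s [(0.66, [0.527, 0.192, 0.012],
[... 809 characters left out ...]
0.0, 273.0]), (0.48, [0.724, 0.193, 0.035], [413.0, 275.0])]
thinner t [(0.85, [0.664, 0.08, 0.095], [308.0, 148.0]), (0.72, [0.499, -0.277, 0.07], [432.0, 206.0])]
tape_roll s [(0.57, [0.682, -0.085, 0.024], [293.0, 308.0])]
tape_roll t [(0.68, [0.698, -0.236, 0.032], [412.0, 142.0])]
sponge_block s [(0.6, [0.715, -0.238, 0.034], [227.0, 346.0])]
sponge_block t [(0.91, [0.701, -0.234, 0.032], [411.0, 142.0])]
rinse_cup s [(0.77, [0.639, 0.376, 0.053], [455.0, 221.0]), (0.34, [0.683, -0.086, 0.026], [293.0, 308.0])]
rinse_cup t [(0.87, [0.638, 0.396, 0.046], [203.0, 161.0])]
paint_pot s [(0.79, [0.727, 0.194, 0.038], [414.0, 274.0])]
paint_pot t [(0.5, [0.713, 0.199, 0.047], [269.0, 137.0])]
```

View pics/scene.png

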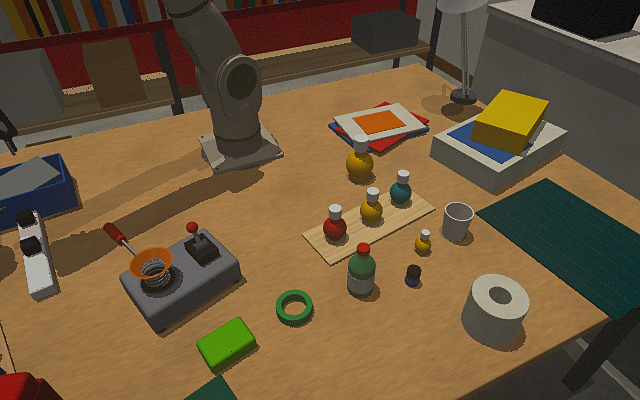

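View pics/top.png

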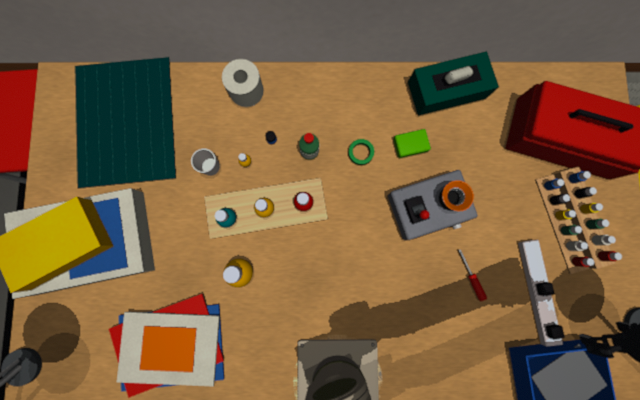

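The pictures show one teal flask at top (226,217) with a white cap. There are three yellow flasks: large at (239,271), middle-sized on the board at (263,207) and small at (245,160). All of them stay put. The mixer is at top (433,206), with the ring at (458,196) and the red knob at (424,215). Next I'll measure these.

```bash
cat > m.py <<'E'
from h import *
def fitc(P):
    P=P[:,:2]; A=np.c_[2*P,np.ones(len(P))]; s=np.linalg.lstsq(A,(P**2).sum(1),rcond=None)[0]; return s[:2],np.sqrt(s[2]+s[:2]@s[:2])
for n in ("top","scene"):
    p=camera(n);X=cloud(p);hsv=cv2.cvtColor(p["img"],cv2.COLOR_RGB2HSV);H,S,V=[hsv[...,i] for i in range(3)]
    ok=p["depth"]>0
    near=lambda x,y,r: ok&(np.hypot(X[...,0]-x,X[...,1]-y)<r)
    m=near(.5,-.28,.17)&(abs(X[...,2]-.07)<.006)
    r=cv2.minAreaRect(X[m][:,:2].astype(np.float32)*1000); print(n,"mixer top",r, np.median(X[m][:,2]))
    m=near(.52,-.33,.08)&(H<18)&(S>150)&(X[...,2]>.12)
    print(" ring",m.sum(),fitc(X[m]),(X[m].min(0)+X[m].max(0))/2,X[m][:,2].max())
    m=near(.47,-.228,.06)&((H<6)|(H>174))&(S>130)&(X[...,2]>.11)&(X[...,2]<.16)
    print(" knob",m.sum(),X[m].mean(0),X[m].min(0),X[m].max(0))
    for nm,x,y in (("teal",.47,.319),("yel",.51,.205),("red",.515,.092)):
        m=near(x,y,.05)&(X[...,2]>.1)&(S<70)
        c=X[m]; top=c[c[:,2]>c[:,2].max()-.006]
        print(" cap",nm,m.sum(),c.mean(0),c[:,2].max(),(top.min(0)+top.max(0))/2,np.ptp(top,axis=0))
    m=near(.505,.2,.22)&(abs(X[...,2]-.008)<.004)&outline_of("board",p)[0]["region"]
    print(" board",cv2.minAreaRect(X[m][:,:2].astype(np.float32)*1000))
E
python3 m.py
```

```text
top mixer top ((503.4461364746094, -280.8404846191406), (149.02069091796875, 218.67755126953125), 17.847530364990234) 0.06995876001913273
 ring 268 (array([ 0.51935167, -0.32927073]), np.float64(0.038635187413546636)) [ 0.51985883 -0.32959306  0.12530174] 0.1305679326937403
 knob 73 [ 0.46581562 -0.22885631  0.14656867] [ 0.45397956 -0.24053617  0.13718444] [ 0.4784923  -0.21856753  0.15333371]
 cap teal 107 [0.46892759 0.32421056 0.1074283 ] 0.1122700245071205 [0.46911891 0.32503068 0.10927759] [0.03050434 0.03090015 0.00598486]
 cap yel 103 [0.49830088 0.21308925 0.10747412] 0.11162965274323089 [0.4978658  0.21400668 0.10864826] [0.0283817  0.02772619 0.00596279]
 cap red 103 [0.5156226  0.09765144 0.10800733] 0.11251364961308656 [0.51692287 0.09780827 0.10953124] [0.02835569 0.02792649 0.00596483]
 board ((502.23077392578125, 213.64944458007812), (130.10247802734375, 359.84100341796875), 9.196662902832031)
scene mixer top ((507.0558166503906, -283.0704040527344), (151.86056518554688, 218.51844787597656), 18.235504150390625) 0.0710634575105098
 ring 426 (array([ 0.52133214, -0.33047221]), np.float64(0.03876634544340144)) [ 0.5213908  -0.33069873  0.12492196] 0.12981107666760625
 knob 91 [ 0.47312947 -0.23273349  0.14606311] [ 0.4625562  -0.24369736  0.13415091] [ 0.48116304 -0.22040908  0.15303506]
 cap teal 89 [0.4736478  0.3214111  0.10724812] 0.11093958614382671 [0.47122809 0.32346342 0.10825881] [0.02984351 0.02855504 0.00536156]
 cap yel 107 [0.50281651 0.2106151  0.10737767] 0.1118492131933885 [0.50029676 0.21197765 0.10886011] [0.03325234 0.03004889 0.00597821]
 cap red 114 [0.51989454 0.09532169 0.10753913] 0.11115435313412189 [0.5171048  0.09582576 0.10847366] [0.03071011 0.03023398 0.00536138]
 board ((504.46160888671875, 211.7330322265625), (133.6027069091797, 361.77154541015625), 9.218212127685547)
```

Call:
carry_out:
  deltas:
    - [0.25,-0.2,0,0,-1]
    - [0.5,-0.4,0,0,-1]
    - [0.7,-0.59,0,0,-1]
  force: 40

```text
clock: 1.88
position: [0.2566, -0.4818, 0.2534]
ee_rot: [0.989, 0.146, 0.0, 0.0]
ft_force: [0.8, 0.7, 0.1]
grip_width: 0.376
grasp_force: 0.0
```

Call:
carry_out:
  deltas:
    - [0.25,-0.2,0,0,-1]
    - [0.5,-0.4,0,0,-1]
    - [0.7,-0.59,0,0,-1]

```text
clock: 2.25
position: [0.3315, -0.3667, 0.2535]
ee_rot: [0.989, 0.146, 0.0, 0.0]
ft_force: [0.1, -0.3, 0.1]
grip_width: 0.004
grasp_force: 0.0
```

Call:
carry_out:
  deltas:
    - [0.25,-0.2,0,0,-1]
    - [0.5,-0.4,0,0,-1]
    - [0.7,-0.59,0,0,-1]
    - [0.7,-0.59,0,0,-1]
    - [0.7,-0.59,0.2,-0.04,-1]

```text
clock: 2.88
position: [0.4064, -0.2542, 0.2248]
ee_rot: [0.988, 0.157, 0.001, 0.002]
ft_force: [0.3, -1.3, -0.9]
grip_width: -0.002
grasp_force: 0.0
```

```bash
cat > to.py <<'E'
from h import *
import sys
from scipy.spatial.transform import Rotation as R
o=manip.get_obs();r=R.from_quat(o["ee_rot"])
print("clock",o["clock"],"pos",o["position"],"yaw_x",np.degrees(np.arctan2(*r.as_matrix()[1::-1,0])),"f",o["ft_force"],"grip",o["grip_width"],o["grasp_force"],"j",np.round(o["joint_pos"],2))
for a in sys.argv[1:]:
    print(a,np.round(r.inv().apply(np.array(eval(a))-o["position"])/.15,3))
E
python3 to.py "(.404,-.251,.144)"
```

```text
clock 2.875 pos [ 0.40639548 -0.25418566  0.22482464] yaw_x 18.01439324590714 f [ 0.32827533 -1.28653165 -0.93658448] grip -0.002026737706893957 0.0 j [ 0.84  0.05 -0.39  1.86  0.02  1.23 -0.81]
(.404,-.251,.144) [-0.01  -0.027  0.539]
```

Call:
carry_out:
  deltas:
    - [-0.01,-0.03,0.3,0,-1]
    - [-0.01,-0.03,0.54,0,-1]
    - [-0.01,-0.03,0.54,0,-1]

```text
clock: 3.25
position: [0.4007, -0.2494, 0.1404]
ee_rot: [0.988, 0.156, -0.002, -0.002]
ft_force: [0.6, 0.3, 0.4]
grip_width: 0.004
grasp_force: 0.0
```

Call:
carry_out:
  deltas:
    - [0.1,0,0,0,-1]
    - [0.2,0,0,0,-1]
    - [0.28,0,0,0,-1]
    - [0.34,0,0,0,-1]
    - [0.4,0,0,0,-1]
    - [0.46,0,0,0,-1]
    - [0.52,0,0,0,-1]
    - [0.56,0,0,0,-1]
    - [0.56,0,0,0,-1]

```text
clock: 4.38
position: [0.4829, -0.2231, 0.1421]
ee_rot: [0.988, 0.157, 0.0, -0.0]
ft_force: [-0.6, -0.4, -0.7]
grip_width: 0.001
grasp_force: 0.0
```

```bash
python3 to.py "(.486,-.225,.144)"; python3 m.py | grep -E "knob|mixer"
```

```text
clock 4.375 pos [ 0.48290181 -0.22306431  0.14213185] yaw_x 18.01952615780067 f [-0.55598428 -0.37973488 -0.72626327] grip 0.0011301896318227926 0.0 j [ 0.73  0.25 -0.43  1.82  0.12  1.09 -1.  ]
(.486,-.225,.144) [ 0.016  0.019 -0.012]
top mixer top ((493.0716247558594, -248.76986694335938), (148.9344482421875, 151.9373779296875), 17.849153518676758) 0.06971809195734743Traceback (most recent call last):
  File "m.py", line 11, in <module>
    print(" ring",m.sum(),fitc(X[m]),(X[m].min(0)+X[m].max(0))/2,X[m][:,2].max())
                                      ~~~~~~~~^^^
    return umr_minimum(a, axis, None, out, keepdims, initial, where)
ValueError: zero-size array to reduction operation minimum which has no identity
```

Force is near zero, so the toggle isn't on its stop yet. I'll push on in small steps until it resists.

Call:
carry_out:
  deltas:
    - [0.03,0,0,0,-1]
    - [0.05,0,0,0,-1]
    - [0.05,0,0,0,-1]

```text
clock: 4.8
position: [0.4861, -0.2227, 0.1418]
ee_rot: [0.988, 0.155, -0.004, -0.0]
ft_force: [-18.5, -1.4, 10.7]
grip_width: -0.001
grasp_force: 9.3
```

```bash
python3 - <<'E'
from h import *
p=camera("scene");save("b.png",cv2.resize(p["img"][190:310,110:270],None,fx=5,fy=5,interpolation=cv2.INTER_CUBIC))
X=cloud(p);hsv=cv2.cvtColor(p["img"],cv2.COLOR_RGB2HSV);H,S=hsv[...,0],hsv[...,1]
m=(np.hypot(X[...,0]-.5,X[...,1]+.22)<.07)&((H<6)|(H>174))&(S>130)&(X[...,2]>.11)&(X[...,2]<.17)
print(m.sum(),X[m].mean(0),X[m].min(0),X[m].max(0))
E
python3 to.py
```

```text
83 [ 0.51552691 -0.21887451  0.14336236] [ 0.50388128 -0.23044768  0.12998425] [ 0.52291436 -0.20618085  0.15079182]
clock 4.85 pos [ 0.48607049 -0.2226452   0.14184325] yaw_x 17.835996165911297 f [-18.72256859  -1.17746241  10.50753799] grip -0.0006935317322813887 9.219871200621128 j [ 0.72  0.26 -0.43  1.81  0.13  1.1  -1.01]
```

View pics/b.png

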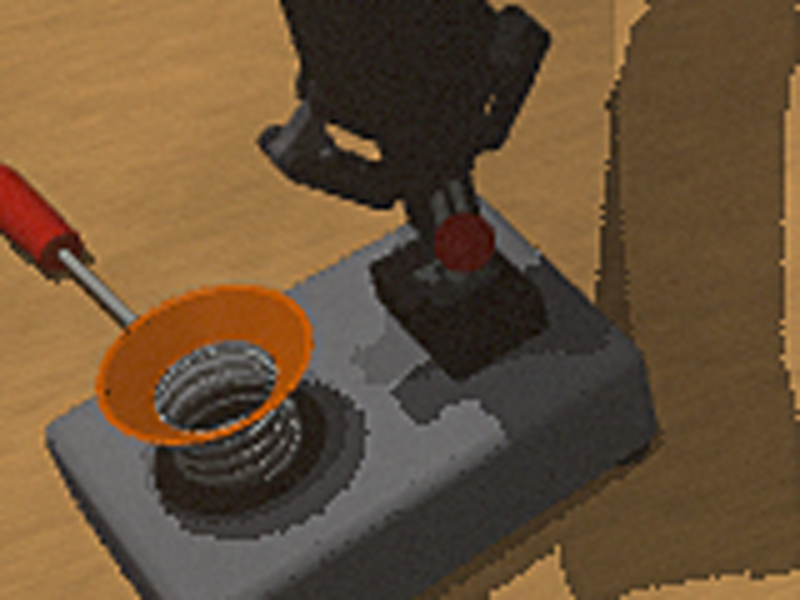

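Call:
carry_out:
  deltas:
    - [-0.1,0,0,0,-1]
    - [-0.2,0,0,0,-1]
    - [-0.2,0,-0.3,0,-1]
    - [-0.2,0,-0.6,0,-1]
    - [-0.2,0,-0.8,0,-1]
    - [-0.2,0,-0.8,0,-1]

```text
clock: 5.6
position: [0.4618, -0.2311, 0.2649]
ee_rot: [0.988, 0.156, 0.002, 0.002]
ft_force: [-0.6, -0.0, 0.3]
grip_width: 0.001
grasp_force: 0.0
```

Call:
carry_out:
  deltas:
    - [0.1,-0.3,0,0,-1]
    - [0.2,-0.6,0,0,-1]
    - [0.31,-0.88,0,0,-1]

```text
clock: 5.98
position: [0.4638, -0.0892, 0.2614]
ee_rot: [0.988, 0.156, -0.0, -0.0]
ft_force: [0.1, -0.4, 0.7]
grip_width: -0.0
grasp_force: 0.0
```

Call:
carry_out:
  deltas:
    - [0.1,-0.3,0,0,0]
    - [0.2,-0.6,0,0,0.5]
    - [0.31,-0.88,0,0,1]

```text
clock: 6.35
position: [0.4673, 0.0506, 0.2615]
ee_rot: [0.988, 0.156, -0.0, 0.0]
ft_force: [0.2, -0.2, -0.6]
grip_width: 0.634
grasp_force: 0.0
```

Call:
carry_out:
  deltas:
    - [0.1,-0.3,0,0,1]
    - [0.2,-0.6,0,0,1]
    - [0.31,-0.88,0,0,1]

```text
clock: 6.72
position: [0.4709, 0.1903, 0.2615]
ee_rot: [0.988, 0.156, -0.0, 0.0]
ft_force: [0.4, -0.6, 0.1]
grip_width: 0.997
grasp_force: 0.0
```

Call:
carry_out:
  deltas:
    - [0.1,-0.3,0,0,1]
    - [0.2,-0.6,0,0,1]
    - [0.31,-0.88,0,0,1]
    - [0.31,-0.88,0,0,1]

```text
clock: 7.22
position: [0.4731, 0.3324, 0.2609]
ee_rot: [0.987, 0.159, -0.001, -0.001]
ft_force: [0.2, -0.8, 0.0]
grip_width: 0.995
grasp_force: 0.0
```

```bash
python3 - <<'E'
from h import *
p=camera("wrist");w=p["img"];s=camera("scene")
X=cloud(p);m=(p["depth"]>0)&(np.hypot(X[...,0]-.47,X[...,1]-.324)<.03)&(X[...,2]>.1)&(X[...,2]<.12)
c=X[m];print("cap",len(c),c.mean(0),(c.min(0)+c.max(0))/2,np.ptp(c,axis=0))
X=cloud(s);hsv=cv2.cvtColor(s["img"],cv2.COLOR_RGB2HSV);H,S=hsv[...,0],hsv[...,1]
m=(np.hypot(X[...,0]-.5,X[...,1]+.22)<.07)&((H<6)|(H>174))&(S>130)&(X[...,2]>.11)&(X[...,2]<.17)
print("knob",X[m].mean(0))
save("c.png",np.hstack([w,cv2.resize(s["img"][200:300,120:260],(560,400))])[:,:][::1] if 0 else cv2.resize(np.hstack([w,cv2.resize(s["img"][200:300,120:260],(560,400))]),(800,267)))
E
python3 to.py "(.470,.3243,.25)"
```

```text
cap 824 [0.47112732 0.32413831 0.10780341] [0.47018234 0.32382086 0.105146  ] [0.03157588 0.03107758 0.00989313]
knob [ 0.51475039 -0.21912375  0.14490882]
clock 7.325 pos [0.47464026 0.3288227  0.26124367] yaw_x 18.03099492795803 f [ 0.57541043 -0.41457221  0.10704078] grip 1.00026127298593 0.0 j [ 0.03  0.34 -0.88  1.54  0.27  1.38 -2.13]
(.470,.3243,.25) [-0.039  0.019  0.075]
```

View pics/c.png

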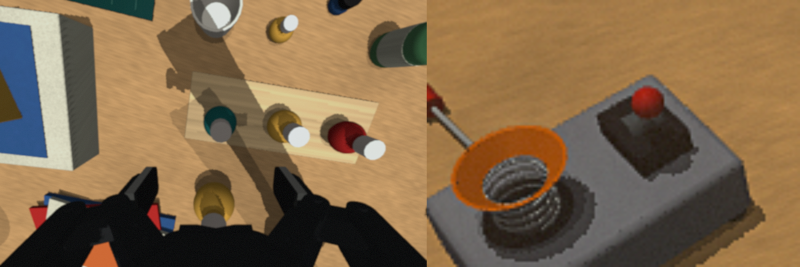

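```bash
python3 m.py | grep -E "^top|^scene|knob|ring|teal"; python3 - <<'E'
from h import *
from scipy.optimize import least_squares
for n in("top","scene"):
    p=camera(n);X=cloud(p);hsv=cv2.cvtColor(p["img"],cv2.COLOR_RGB2HSV);H,S=hsv[...,0],hsv[...,1]
    m=(np.hypot(X[...,0]-.5,X[...,1]+.22)<.07)&((H<6)|(H>174))&(S>130)&(X[...,2]>.11)&(X[...,2]<.17)
    P=X[m];r=least_squares(lambda c:np.linalg.norm(P-c,axis=1)-.013,P.mean(0)-[0,0,.01],loss="soft_l1",f_scale=.002).x
    print(n,m.sum(),P.mean(0),"sphere",r, "x_m from pivot",(r[:2]-[.4865,-.225])@[.951,.309])
E
```

```text
top mixer top ((503.5251159667969, -280.84698486328125), (149.23370361328125, 217.35250854492188), 17.885650634765625) 0.06986974869941787
 ring 274 (array([ 0.5192567 , -0.32914892]), np.float64(0.03858406930767901)) [ 0.5200684  -0.3292853   0.12541263] 0.13077010562492297
 knob 67 [ 0.50696752 -0.21543917  0.14486379] [ 0.49670311 -0.22761936  0.13575235] [ 0.51920788 -0.20548981  0.15271219]
 cap teal 3710 [0.4683385  0.3160148  0.61682743] 0.6422381353028196 [0.45820873 0.30329855 0.63924163] [0.07487622 0.06749925 0.00599302]
scene mixer top ((506.03515625, -283.7445373535156), (152.14703369140625, 218.24319458007812), 18.020612716674805) 0.07103695805565345
 ring 432 (array([ 0.52135092, -0.33056273]), np.float64(0.03870502970178317)) [ 0.51980017 -0.33079175  0.12485552] 0.12969170430909563
 knob 91 [ 0.51473465 -0.21945127  0.14466518] [ 0.50388967 -0.23102366  0.13253842] [ 0.52266737 -0.20633025  0.1520713 ]
 cap teal 2929 [0.49855498 0.30693931 0.44438414] 0.5539669084914907 [0.50177024 0.289968   0.55118579] [0.03247199 0.034432   0.00556224]
top 66 [ 0.50695659 -0.21548209  0.14485479] sphere [ 0.50824952 -0.21759412  0.13630061] x_m from pivot 0.02297221463460958
scene 88 [ 0.5144481  -0.21913835  0.14459595] sphere [ 0.50917836 -0.21857401  0.13682459] x_m from pivot 0.023552745492485868
```

Call:
carry_out:
  deltas:
    - [-0.03,0.02,0.25,0,1]
    - [-0.03,0.02,0.5,0,1]
    - [-0.03,0.02,0.5,0,1]
    - [-0.03,0.02,0.5,0,1]

```text
clock: 8.12
position: [0.4722, 0.3252, 0.1889]
ee_rot: [0.988, 0.156, 0.001, -0.0]
ft_force: [0.4, 0.2, -0.4]
grip_width: 0.996
grasp_force: 0.0
```

```bash
python3 to.py "(.4705,.324,.092)"
```

```text
clock 8.125 pos [0.47222081 0.32519904 0.18885213] yaw_x 17.95632959793435 f [ 0.36892344  0.15138167 -0.35896742] grip 0.9958432170580337 0.0 j [ 0.02  0.39 -0.87  1.65  0.31  1.24 -2.17]
(.4705,.324,.092) [-0.014  0.004  0.646]
```

Call:
carry_out:
  deltas:
    - [-0.01,0,0.2,0,1]
    - [-0.01,0,0.4,0,1]
    - [-0.01,0,0.55,0,1]
    - [-0.01,0,0.64,0,1]
    - [-0.01,0,0.64,0,1]
    - [-0.01,0,0.64,0,-0.3]
    - [-0.01,0,0.64,0,-1]
    - [-0.01,0,0.64,0,-1]
    - [-0.01,0,0.64,0,-1]
    - [-0.01,0,0.64,0,-1]
    - [-0.01,0,0.64,0,-1]
  force: 60

```text
clock: 9.5
position: [0.4706, 0.3246, 0.092]
ee_rot: [0.988, 0.156, 0.001, -0.0]
ft_force: [-1.1, -0.9, 7.0]
grip_width: 0.36
grasp_force: 58.9
```

Call:
carry_out:
  deltas:
    - [0,0,-0.1,0,-1]
    - [0,0,-0.3,0,-1]
    - [0,0,-0.6,0,-1]
    - [0,0,-0.9,0,-1]
    - [0,0,-1,0,-1]
    - [0,0,-1,0,-1]

```text
clock: 10.25
position: [0.4704, 0.3245, 0.2418]
ee_rot: [0.988, 0.156, 0.001, -0.0]
ft_force: [1.2, 0.8, -3.0]
grip_width: 0.357
grasp_force: 59.5
```

```bash
python3 to.py "(.5205,-.3295,.27)"; python3 - <<'E'
from h import *
p=camera("scene");o=manip.get_obs();u,v=map(int,proj(p,o["position"]));print(u,v)
save("d.png",cv2.resize(p["img"][max(v-80,0):v+100,u-100:u+80],(600,600)))
m=max(outline_of("flask_teal_center",p),key=lambda b:b["conf"])
P=cloud(p)[m["region"]];print(m["conf"],np.percentile(P,[2,50,98],axis=0))
E
```

```text
clock 10.25 pos [0.47038414 0.32452267 0.2418307 ] yaw_x 17.971984483242473 f [ 1.15557271  0.75257607 -3.04913875] grip 0.35652265164883057 59.48188841342926 j [ 0.04  0.34 -0.89  1.59  0.27  1.34 -2.14]
(.5205,-.3295,.27) [-1.027  4.251 -0.188]
409 129
0.77 [[0.46232444 0.29503661 0.16259429]
 [0.48515389 0.3157399  0.20495114]
 [0.4995418  0.34009892 0.25889603]]
```

View pics/d.png

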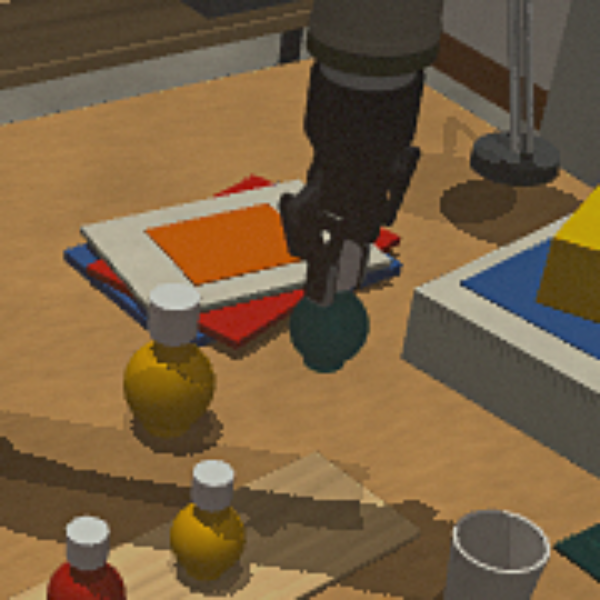

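The teal flask hangs upright in the gripper, at (330,330) in the crop. The red and yellow flasks are still on the board. Next I carry it to the ring.

Call:
carry_out:
  deltas:
    - [0,0.1,-0.15,0,-1]
    - [-0.1,0.3,-0.2,0,-1]
    - [-0.15,0.6,-0.2,0,-1]
    - [-0.2,0.85,-0.2,0,-1]

```text
clock: 10.85
position: [0.4807, 0.1917, 0.2696]
ee_rot: [0.988, 0.156, -0.001, 0.0]
ft_force: [-0.4, 0.1, -1.9]
grip_width: 0.357
grasp_force: 59.8
```

Call:
carry_out:
  deltas:
    - [-0.07,0.28,0,0,-1]
    - [-0.14,0.57,0,0,-1]
    - [-0.2,0.85,0,0,-1]

```text
clock: 11.22
position: [0.4911, 0.0615, 0.2697]
ee_rot: [0.988, 0.156, -0.001, -0.0]
ft_force: [1.1, -0.3, -1.5]
grip_width: 0.356
grasp_force: 59.8
```

Call:
carry_out:
  deltas:
    - [-0.07,0.28,0,0,-1]
    - [-0.14,0.57,0,0,-1]
    - [-0.2,0.85,0,0,-1]

```text
clock: 11.6
position: [0.5019, -0.0689, 0.2696]
ee_rot: [0.988, 0.156, -0.001, -0.0]
ft_force: [0.9, 0.6, -1.1]
grip_width: 0.356
grasp_force: 59.8
```

Call:
carry_out:
  deltas:
    - [-0.07,0.28,0,0,-1]
    - [-0.14,0.57,0,0,-1]
    - [-0.2,0.85,0,0,-1]

```text
clock: 11.98
position: [0.5127, -0.1992, 0.2694]
ee_rot: [0.988, 0.156, -0.001, -0.001]
ft_force: [0.3, -0.4, -1.1]
grip_width: 0.36
grasp_force: 59.8
```

Call:
carry_out:
  deltas:
    - [-0.07,0.28,0,0,-1]
    - [-0.14,0.57,0,0,-1]
    - [-0.21,0.8,0,0,-1]
    - [-0.23,0.85,0,0,-1]
    - [-0.23,0.85,0,0,-1]
    - [-0.23,0.85,0,0,-1]

```text
clock: 12.72
position: [0.5204, -0.328, 0.2709]
ee_rot: [0.988, 0.157, -0.0, -0.0]
ft_force: [-0.6, 0.9, -1.4]
grip_width: 0.352
grasp_force: 59.8
```

```bash
python3 to.py "(.520,-.330,.25)"
```

```text
clock 12.725 pos [ 0.52035632 -0.32796968  0.27092681] yaw_x 18.09056987353175 f [-0.63315683  0.88355711 -1.39207906] grip 0.3520420005978769 59.826064109802246 j [ 0.86  0.34 -0.48  1.44  0.16  1.4  -0.88]
(.520,-.330,.25) [-0.006  0.012  0.14 ]
```

Call:
carry_out:
  deltas:
    - [-0.01,0.01,0.15,0,-1]
    - [-0.01,0.01,0.3,0,-1]
    - [-0.01,0.01,0.4,0,-1]
    - [-0.01,0.01,0.48,0,-1]
    - [-0.01,0.01,0.54,0,-1]
    - [-0.01,0.01,0.57,0,-1]
    - [-0.01,0.01,0.57,0,-1]
    - [-0.01,0.01,0.57,0,-1]

```text
clock: 13.72
position: [0.5193, -0.3317, 0.1863]
ee_rot: [0.988, 0.156, 0.0, 0.0]
ft_force: [-0.1, 0.2, -1.6]
grip_width: 0.361
grasp_force: 59.8
```

```bash
python3 to.py "(.520,-.330,.166)"; python3 - <<'E'
from h import *
p=camera("scene");q=camera("top")
a=cv2.resize(p["img"][170:300,90:250],(480,390));b=cv2.resize(q["img"][150:250,400:500],(310,390)) if 0 else cv2.resize(q["img"][150:250,390:490],(310,310))
save("e.png",np.hstack([a,np.vstack([b,np.zeros((80,310,3),np.uint8)])]))
E
```

```text
clock 13.725 pos [ 0.51932266 -0.33165167  0.18633743] yaw_x 17.975009046386294 f [-0.09022175  0.17930682 -1.5827732 ] grip 0.3607694360878733 59.826003313064575 j [ 0.86  0.4  -0.47  1.55  0.18  1.24 -0.89]
(.520,-.330,.166) [ 0.008 -0.009  0.136]
```

View pics/e.png

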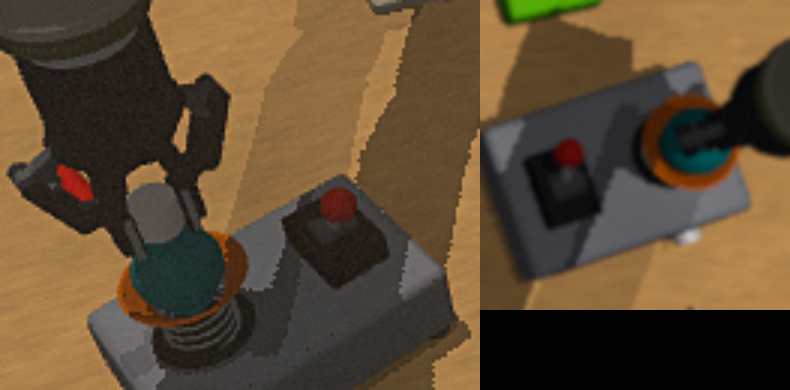

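The flask sits in the orange ring just above contact, centred in both views (ring at (183,278) left and (690,140) right). Now I press down.

Call:
carry_out:
  deltas:
    - [0.005,-0.005,0.03,0,-1]
    - [0.005,-0.005,0.06,0,-1]
    - [0.005,-0.005,0.09,0,-1]
    - [0.005,-0.005,0.12,0,-1]
    - [0.005,-0.005,0.135,0,-1]
    - [0.005,-0.005,0.135,0,-1]
    - [0.005,-0.005,0.135,0,-1]

```text
clock: 14.7
position: [0.5201, -0.3307, 0.1663]
ee_rot: [0.988, 0.156, 0.001, 0.0]
ft_force: [1.1, 0.2, 7.6]
grip_width: 0.36
grasp_force: 60.3
```

```bash
python3 to.py; python3 - <<'E'
from h import *
for n in("scene","top"):
    p=camera(n);X=cloud(p);hsv=cv2.cvtColor(p["img"],cv2.COLOR_RGB2HSV);H,S=hsv[...,0],hsv[...,1]
    m=(np.hypot(X[...,0]-.52,X[...,1]+.33)<.06)&(H<18)&(H>6)&(S>150)&(X[...,2]>.085)
    P=X[m];print(n,m.sum(),np.percentile(P[:,2],[5,50,95,99]),P[:,2].max())
E
```

```text
clock 14.7 pos [ 0.52010754 -0.33067338  0.16633684] yaw_x 17.978316512269238 f [1.06653837 0.22283606 7.59473982] grip 0.359727186144813 60.33660650253296 j [ 0.86  0.41 -0.46  1.58  0.19  1.2  -0.9 ]
scene 341 [0.10068919 0.11054178 0.15364722 0.30089559] 0.31611699143465544
top 298 [0.09844945 0.10801844 0.11351368 0.23679456] 0.24505041623023008
```

Call:
carry_out:
  deltas:
    - [0,0,0.015,0,-1]
    - [0,0,0.015,0,-1]
    - [0,0,0.015,0,-1]
    - [0,0,0.015,0,-1]

```text
clock: 15.3
position: [0.5202, -0.3307, 0.1643]
ee_rot: [0.988, 0.156, 0.001, 0.001]
ft_force: [-0.3, 1.0, 8.5]
grip_width: 0.364
grasp_force: 60.5
```

```bash
python3 to.py; python3 - <<'E'
from h import *
p=camera("scene")
save("f.png",np.hstack([cv2.resize(p["img"][170:300,90:250],(480,390)),cv2.resize(p["img"][150:270,300:420],(300,390))]))
E
```

```text
clock 15.3 pos [ 0.52019436 -0.33065273  0.1642764 ] yaw_x 17.981677869345145 f [-0.26207622  1.00737842  8.53812181] grip 0.3638465309353675 60.51989793777466 j [ 0.86  0.41 -0.46  1.58  0.2   1.19 -0.9 ]
```

View pics/f.png

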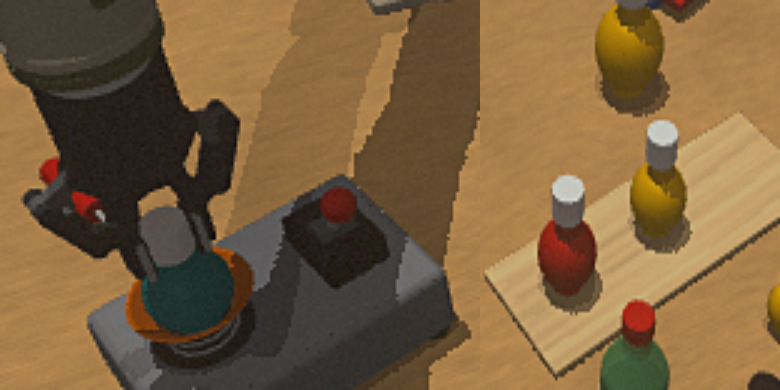

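The flask is pressed down at (188,295) with the spring compressed and the knob leaning to the far side at (338,205). The other flasks are untouched. About 10 N of spring force means roughly 16 mm of travel, so I'm handing in.

```bash
python3 -c "
from workcell import ticket
print(ticket.hand_in())"
```

```text
the job is handed in; nothing more can be done
None
```

The mixer toggle is fully on, the teal flask is held upright in the ring and pressed down about 16 of 20 mm, and the job is handed in after about 15 s of robot time; the red and yellow flasks were not touched, and no verdict was returned.

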